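# Seat the sample vial in the bench photometer

### The arm

A 7-joint arm with a two-finger parallel gripper is mounted at the origin on a cart in front of the work surface, level with it; the furniture and walls round the work are solid. World frame = base frame: x ahead of the robot, y to its left, z up, the work surface at z = 0. Lengths are in m, angles in rad, forces in N, time in s.
With the tool pointing down it reaches from about 0.425 to 0.925 m from the base axis. Payload 6.8 kg.
Tool frame: the origin (TCP) lies on the front face of the gripper's body, between the roots of the fingers; the fingertips stand 73 mm ahead of it and the grasp point (between the pads) lies 54 mm ahead of it (env.nose_length is the distance from the TCP to the fingertips, in m); z points along the fingers, y is the direction in which the jaws open and shut (so a half turn about z gives the same grasp; the last joint's range is limited). The gripper opens to 85 mm and grips with 20 to 120 N. Pads are 22 mm wide; open, the fingers measure 114 mm over their backs; the gripper's body (76 mm by 85 mm) begins 54 mm behind the grasp point. The pads swing forward as they close: fully open they stand 13 mm farther back than shut.
Start: joints at [-1.318, 0.477, 0.022, 1.555, -0.011, 1.109, -0.083], TCP at [0.238, 0.632, 0.304] pointing down, gripper open.
Joint ranges: [-2.96, 2.96], [-0.34, 2.1], [-1.41, 1.46], [0.24, 2.44], [-1.37, 4.51], [0.17, 1.92], [-2.96, 2.96]. Speed limits (rad/s): [2.39, 2.39, 3.14, 3.14, 3.14, 3.14, 3.14].

### API

Orientations are given as a unit quaternion [w, x, y, z].
In Python, from cell import env, kin, camera, calibration, job gives the robot as it stands. The module is installed in compiled form; this text tells all that it offers. Calls block until the motion is done:
- env.reach(position, orientation): joint-space move of the TCP to a pose.
- env.movel(position, velocity=0.15, rot=None, stop_force=None): straight line of the TCP; rot=None keeps the orientation; velocity is the mean speed in m/s. With stop_force (N) it stops when the force on the tool has changed by that much, and returns True; else False.
- env.goto_joints(angles): joint-space move.
- env.grip(opening, f_grip=None): finger opening in m; f_grip is the grip in N (None keeps the last); returns when the fingers have stopped.
- env.dwell(seconds).
- kin.inverse_kinematics(position, orientation): joint angles nearest the present ones, or None.
- env.get_state(): the state.
- camera(name): name is "scene" or "side" or "wrist"; returns (picture, depth): 384x512x3 uint8, blue, green, red; 384x512 float32, m along the optical axis (not along the pixel's ray), 0 where there is no reading.
- calibration(name): a dict with "fx", "fy", "cx", "cy" (pixels), "rvec" (rotation vector, rad) and "tvec" (3), from world to camera coordinates, as OpenCV has them. Camera axes: x right, y down, z forward; pixel columns grow to the right and rows downward; lengths in m; the calibration is good to about 2 mm. A picture is of the moment at which its call begins: read the wrist's pose just before it. calibration takes no time and is no camera call; for the wrist camera it gives the pose at the moment of the call.
A pose or a line that the arm cannot do raises env.PlanningError and nothing moves.
- job.job_done(): hands the job in, once; it reports no verdict.
The state is a dict: "time": time; "qpos": joint angles; "joint_velocities": joint speeds; "joint_torque": joint torques, N m; "tcp_pos": TCP position; "orientation": TCP orientation; "force": force on the tool from outside, world axes, zero at the start; "torque": the same for the moment, N m; "opening": finger opening in m.
Only numpy, scipy, OpenCV 4.12 (cv2) and the standard library are available. Lean on these libraries where they do the work, as an engineer would, in place of code of your own. Each camera call takes 0.05 s, during which the arm holds its last target. There are 200 camera calls.

### The job

The photometer finds no sample because its vial was not pushed all the way into the well. Press the release tab in front of the lid so that the lid springs up, push the lid over until it stands fully open against its stop, then gently press the vial straight down with the fingertips until it sits fully home. Never pull or lift the vial, never force the lid while it is still latched, do not disturb the things standing around, and leave the lid open so that I can check the vial.

Things in the scene. Friction and masses are not known exactly. Their poses are not given: they have to be found in the camera images.
- photometer: White bench photometer, fixed; case 195x150 mm. Origin on the worktop; x points from its front (sloping panel with display and keys, robot side) to its back, y to its left, z up. In this frame: panel rises from z 46 mm at x -105 to 66 mm at x -32; flat deck at z 80 from x -32 to +90; lid hinge along y at x 85, z 83; well axis at x 22, y 0. Only lid, its spring arm, tab hook and vial rise above it.
- tab (a joint): Release tab: black rocker in front of the middle of the lid; 0 at rest, 0.3 rad fully down. Hinged along y at x -35.5, z 70 mm of the photometer. A spring returns it; pressing takes 2 N at first, 4 N fully down. At 0.1 to 0.2 rad (3 to 5 mm at the pad) its hook lets go and the lid springs up by itself. The hook stands behind the pad, up to z 102 mm, 28 mm wide.
- tab_pad (a point): Middle of the tab's press pad, on its upper face. Pad 36 mm (x) by 32 mm (y), level at rest, 78 mm above the worktop; the point lies 24 mm in front of the tab's hinge and 34 mm in front of the shut lid's front face. Press straight down here; full travel at this point 7 mm.
- lid (a joint): Grey lid over the well, hinged at its back edge, hollow below: 110 mm long, 96 wide, 34 high when shut, walls 5 to 7 mm. 0 = shut and latched, 1.75 rad = fully open, leaning back on its stop. Once released a spring arm lifts it to about 0.85 rad, where it rests. Pushed back past 1.3 rad it tips slowly onto the stop by itself; short of that it sinks back. Damped; under 3 N opens it.
- lid_hinge (a point): Middle of the lid's hinge axis (x +85, y 0, z 83 mm of the photometer frame).
- lid_front_edge (a point): Middle of the lid's lower front edge, 110 mm from the hinge axis; moves with the lid. Lid shut: x -25, z 83 mm of the photometer; sprung up: about x 12, z 166, where an upright finger in front of it, tip some 15 mm lower, can push it level towards the back. A keeper lip 34 mm wide sticks 7 mm out of the front face just above this edge.
- well_mouth (a point): Centre of the mouth of the sample well, a round hole of 17 mm in the black insert of the deck, 34 mm deep.
- vial_top (a point): Middle of the cap's top of the sample vial, a glass screw-cap vial 16 mm in diameter, 48 mm tall, standing in the well under the lid. At first it stands on a sprung clip, top about 22 mm above the deck (102 mm above the worktop); fully home its top is 14 mm above the deck (94 mm). About 3 to 5 N push it past the clip; then it stops on the well's floor and stays.
- vial_tray: Small open yellow vial tray 42x78x22 mm to the left of the photometer, with two vials standing in it. Origin under its centre. Leave it.
- vial_b: Vial 16x48 mm standing in the tray. Origin under its centre. Leave it.
- vial_c: Vial 16x48 mm standing in the tray. Origin under its centre. Leave it.
- buffer: White reagent bottle with blue cap, 66 mm in diameter, 121 mm tall, to the right of the photometer. Origin under its centre. Leave it.
- beaker: Small beaker 53x58x68 mm, left of the tray. Origin under its centre. Leave it.

How it is judged:
On the way, in this order (a step that is already met when the one before it is completed fails the run):
1. the lid, released by its tab, has sprung up (value of joint lid above 0.6 rad), for 0.1 s.
2. the lid has been pushed fully open (value of joint lid above 1.65 rad), for 0.2 s.
3. the vial has been pressed home (z of vial_top in the frame of photometer below 0.0957 m), for 0.2 s.
At the end, for the whole second after the job is handed in: The lid stands fully open (over 1.65 rad), the release tab is back up (under 0.04 rad), and the vial is home in the well: its top less than 95.7 mm above the photometer's base and within 4 mm of the well's axis (value of joint lid above 1.65 rad and value of joint tab below 0.04 rad and z of vial_top in the frame of photometer below 0.0957 m and horizontal distance between vial_top and well_mouth below 0.004 m); the robot touches nothing.
It fails at once if the vial is lifted (its top more than 5 mm above where it stood) (z of vial_top in the frame of photometer above 0.1073 m).
It fails at once if the vial is pressed with more than 60 N (contact force between the fingers and sample_vial above 60 N).
It fails at once if the latched lid is forced (more than 15 N on it while shut) (value of joint lid below 0.06 rad and contact force between the arm and lid above 15 N).
It fails at once if a thing standing around is moved more than 20 mm (distance of any of vial_tray, vial_b, vial_c, buffer, beaker from where it was at the start of the episode above 0.02 m).
It also fails if it takes over 40 s, if anything falls off the work surface, if the arm or the gripper's body presses on something with over 40 N, if the wrist force passes 120 N, or if a joint passes its speed limit or range.

## Working session

There is one attempt and no reset: what is moved stays moved. The work goes in short steps, each a Python script; the robot and the scene stay as the last script left them, time stands still between calls to the robot, and variables do not carry over. Pictures are saved under pics/ and viewed, on a budget of 10 in all, crops included, one or two more only if the job needs it, and the job is handed in when it is done.

```bash
mkdir -p pics
cat > h.py <<'E'
import numpy as np, cv2
from cell import env, kin, camera, calibration, job
def cal(n):
    c=calibration(n); R=cv2.Rodrigues(np.array(c["rvec"],float))[0]; return c,R,np.array(c["tvec"],float).ravel()
def cloud(n,d,c=None):
    c,R,t=c or cal(n); v,u=np.mgrid[:d.shape[0],:d.shape[1]]
    P=np.stack([(u-c["cx"])/c["fx"]*d,(v-c["cy"])/c["fy"]*d,d],-1)
    return (P-t)@R
def proj(n,p):
    c,R,t=cal(n); q=R@np.array(p)+t; return c["fx"]*q[0]/q[2]+c["cx"],c["fy"]*q[1]/q[2]+c["cy"]
def st():
    s=env.get_state(); print("t",round(s["time"],2),"tcp",np.round(s["tcp_pos"],4),"q",np.round(s["orientation"],3),"F",np.round(s["force"],1),"open",round(s["opening"],4),"qpos",np.round(s["qpos"],3)); return s
E
python3 - <<'E'
from h import *
st(); ims=[]
for n in ("scene","side"):
    im,d=camera(n); np.savez(n+".npz",im=im,d=d); cv2.imwrite(f"pics/{n}0.png",im)
    c,R,t=cal(n); print(n,-R.T@t,R[2])
E
```

```text
t 0.0 tcp [0.2381 0.6311 0.3029] q [-0.     0.179  0.984 -0.001] F [-0.4 -0.4  1.2] open 0.0852 qpos [-1.318  0.478  0.022  1.556 -0.011  1.109 -0.083]
scene [-0.15541459  0.56694252  0.48186791] [ 0.75448633 -0.50815895 -0.41536111]
side [ 0.41353521 -0.87209825  0.66718585] [ 0.12529745  0.85706039 -0.49974797]
```

View pics/scene0.png

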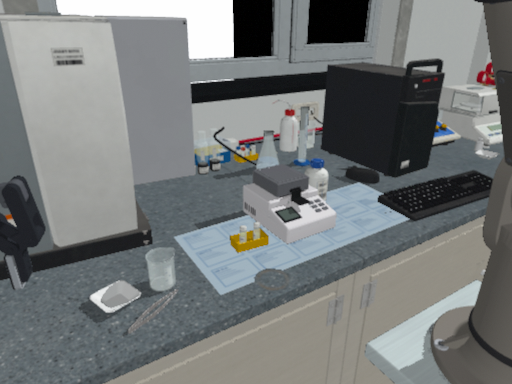

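View pics/side0.png

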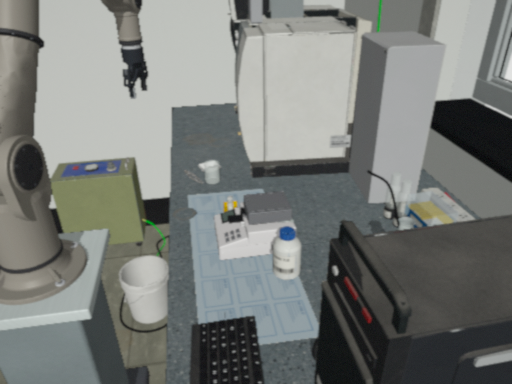

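The scene view shows the photometer at about (288,203), with its lid at (280,180), the tray at (249,238) and the bottle at (317,180). In the side view the lid is at (269,208), the keys at (231,230) and the bottle at (287,252).

Run:
```python
from h import *
for n,(u0,u1,v0,v1) in {"scene":(225,345,155,255),"side":(195,310,185,285)}.items():
    z=np.load(n+".npz"); P=cloud(n,z["d"])[v0:v1,u0:u1]; im=z["im"][v0:v1,u0:u1].astype(int)
    c=np.median(P[(P[...,2]>.03)&(z["d"][v0:v1,u0:u1]>0)],0); print(n,"centre",c)
    sat=im.max(-1)-im.min(-1); g=im.mean(-1)
    near=np.hypot(P[...,0]-c[0],P[...,1]-c[1])<.2
    for lab,m in {"lidtop":(P[...,2]>.108)&(P[...,2]<.125)&(g<140)&near&(sat<40),"all>40mm":(P[...,2]>.04)&(P[...,2]<.13)&near&(sat<40),
      "yellow":(im[...,2]-im[...,0]>80)&near,"blue":(im[...,0]-im[...,2]>70)&(P[...,2]>.08)&near}.items():
        m=cv2.morphologyEx(m.astype(np.uint8),cv2.MORPH_OPEN,np.ones((2,2)))>0
        if m.sum()<5: print(lab,m.sum()); continue
        Q=P[m]; r=cv2.minAreaRect(Q[:,:2].astype(np.float32)*1000)
        print(lab,len(Q),"med",np.round(np.median(Q,0),3),"rect",np.round(r[0],1),np.round(r[1],1),round(r[2],1),"z90",round(np.percentile(Q[:,2],90),4))
    h,_=np.histogram(P[near][:,2],bins=np.arange(0,.14,.005)); print(h)
    crop=z["im"][v0:v1,u0:u1]; cv2.imwrite(f"pics/{n}_c.png",cv2.resize(crop,None,fx=4,fy=4,interpolation=cv2.INTER_CUBIC))
a=cv2.imread("pics/scene_c.png");b=cv2.imread("pics/side_c.png");H=400
cv2.imwrite("pics/crops.png",cv2.resize(np.hstack([a[:400],b[:400]]),(800,340)))
```

```text
scene centre [0.52816663 0.03895021 0.06839177]
lidtop 814 med [0.561 0.033 0.118] rect [267.  292.7] [139.3 997.5] 49.1 z90 0.1195
all>40mm 4326 med [0.527 0.042 0.073] rect [368.2 200. ] [ 238.8 1256.3] 44.2 z90 0.1183
yellow 448 med [0.482 0.169 0.011] rect [176.1 338.7] [ 83.9 800.5] 61.4 z90 0.0202
blue 100 med [ 0.591 -0.107  0.113] rect [339.  127.5] [  32.3 1322.6] 47.0 z90 0.1214
[2472  184  275  307  309  211  206  217  238  377  407  398  374  179
  164  377  329  151  173  164  121  134  134  678   60    0    0    0]
side centre [ 0.56383821 -0.02600172  0.07921541]
lidtop 962 med [0.582 0.006 0.118] rect [ 502.1 -295.9] [1159.1  125.9] 75.1 z90 0.1199
all>40mm 4043 med [ 0.564 -0.025  0.079] rect [ 523.  -305.8] [1149.5  228. ] 83.9 z90 0.1187
yellow 0
blue 156 med [ 0.605 -0.127  0.119] rect [ 524.3 -415.7] [938.8  31.7] 74.4 z90 0.1216
[2502   99  127  134  131  140  138  151  164  301  327  317  301  146
  126  410  279  184  215  150  111  102  121  820  173    0    0    0]
```

View pics/crops.png

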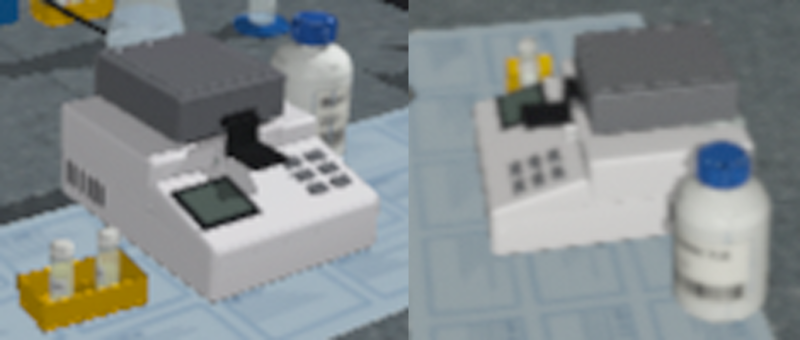

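Run:
```python
from h import *
def pca(n,m,P,lab):
    k,L,s,_=cv2.connectedComponentsWithStats(m.astype(np.uint8),connectivity=4); i=1+s[1:,4].argmax(); m=L==i
    Q=P[m]; r=cv2.minAreaRect(Q[:,:2].astype(np.float32)*1000)
    print(n,lab,len(Q),"mean",np.round(Q.mean(0),4),"rect",np.round(r[0],1),np.round(r[1],1),round(r[2],1)); return m
for n,(u0,u1,v0,v1) in {"scene":(225,345,155,255),"side":(195,310,185,285)}.items():
    z=np.load(n+".npz"); d=z["d"][v0:v1,u0:u1]; P=cloud(n,z["d"])[v0:v1,u0:u1]; im=z["im"][v0:v1,u0:u1].astype(int)
    sat=im.max(-1)-im.min(-1); g=im.mean(-1); ok=(d>0)&(np.hypot(P[...,0]-.55,P[...,1]-.03)<.2)
    pca(n,ok&(P[...,2]>.114)&(P[...,2]<.122)&(sat<40)&(g<150),P,"lidtop")
    pca(n,ok&(g<45)&(P[...,2]>.07)&(P[...,2]<.084),P,"pad dark")
    pca(n,ok&(P[...,2]>.035)&(P[...,2]<.125)&(sat<60),P,"case")
```

```text
scene lidtop 688 mean [0.5742 0.0269 0.1183] rect [581.3  23.4] [112.9  95.9] 0.9
scene pad dark 100 mean [0.4994 0.0261 0.0786] rect [497.3  25. ] [26.4 37.6] 88.6
scene case 4432 mean [0.5329 0.0282 0.0765] rect [545.3 -21.1] [198.8 240.8] 0.5
side lidtop 868 mean [0.5812 0.0171 0.1183] rect [582.2  22.9] [110.  100.3] 0.3
side pad dark 72 mean [0.4984 0.0209 0.0784] rect [498.   22.5] [33.2 27.7] 2.2
side case 4255 mean [ 0.5528 -0.0295  0.0801] rect [556.5  11.9] [227.1 286.3] 56.0
```

Both views agree: lid-top centre at (0.582, 0.023), yaw about 0.6°, z 118 mm and size 111x98 mm. That puts the photometer origin near (0.552, 0.023). Next I close the gripper and go above the pad.

```bash
cat >> h.py <<'E'
O=np.array([0.5517,0.0231]); yaw=0.010
def W(x,y,z): # photometer frame -> world
    c,s=np.cos(yaw),np.sin(yaw); return np.array([O[0]+c*x-s*y,O[1]+s*x+c*y,z])
Q=[0,-np.sin(yaw/2),np.cos(yaw/2),0]  # tool down, jaws along photometer y
E
python3 - <<'E'
from h import *
c,R,t=cal("wrist"); s=st(); print("nose",env.nose_length,"cam",-R.T@t-s["tcp_pos"],"up in img",-R[1])
env.grip(0.0,20)
env.reach(W(-63,0,.25*1000)/1 if 0 else W(-.063,0,.24),Q)
s=st(); c,R,t=cal("wrist"); print("cam rel",-R.T@t-s["tcp_pos"])
K=cal("wrist"); im,d=camera("wrist"); cv2.imwrite("pics/w1.png",im); np.savez("w1.npz",im=im,d=d)
print([np.round(proj("wrist",p)) for p in (W(-.0595,0,.078),W(-.025,0,.117),W(-.025,.048,.117))])
P=cloud("wrist",d,K); g=im.astype(int).mean(-1)
m=(d>0)&(g<50)&(abs(P[...,2]-.078)<.003)&(np.hypot(P[...,0]-.49,P[...,1]-.023)<.05)
if m.sum()>20: print(m.sum(),P[m].min(0),P[m].max(0))
E
```

```text
t 0.1 tcp [0.2382 0.6312 0.303 ] q [-0.     0.179  0.984 -0.001] F [-0.7 -0.3 -0.2] open 0.0853 qpos [-1.318  0.478  0.022  1.556 -0.011  1.109 -0.083]
nose 0.0726 cam [-0.07706882  0.0291742   0.06924227] up in img [-0.88802929  0.33278359 -0.31726813]
t 3.23 tcp [0.489  0.0234 0.2401] q [ 0.    -0.006  1.     0.   ] F [-0.4 -0.4  0.3] open -0.0001 qpos [-0.519  0.261  0.404  2.076 -0.138  0.829  1.549]
cam rel [-0.08236318 -0.00070442  0.06923753]
[array([251., 199.]), array([250., 256.]), array([310., 256.])]
1159 [0.48044249 0.00900599 0.07504985] [0.51558606 0.03888932 0.08083503]
```

View pics/w1.png

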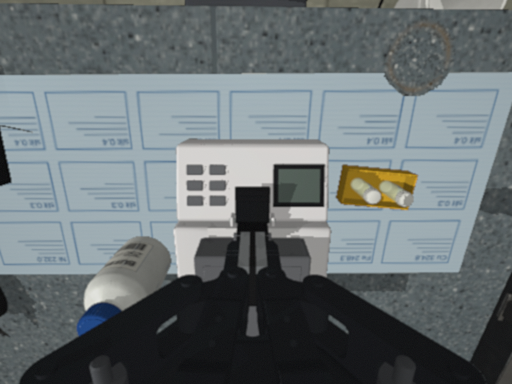

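The wrist view shows the pad at (252,207), the case from columns 177 to 328 with its front edge at row 140, and the fingertips at (252,235). The pad reads about 6 mm farther back than predicted, so I'll check that against the case front edge.

Run:
```python
from h import *
z=np.load("w1.npz"); im,d=z["im"],z["d"]; P=cloud("wrist",d); g=im.astype(int).mean(-1)
col=P[130:260,252]; gg=g[130:260,252]
for r in range(135,250,4): print(r,int(g[r,245]),np.round(P[r,245],4),int(g[r,215]),np.round(P[r,215],4),np.round(P[r,300],4))
for r in (150,222): 
    m=(abs(P[r,:,2]-.06)<.03); u=np.where(m)[0]; u=u[(u>160)&(u<345)]; print(r,u.min(),u.max(),P[r,u.min()],P[r,u.max()])
```

```text
135 171 [ 0.4446  0.0151 -0.0014] 162 [ 4.449e-01 -1.840e-02 -2.000e-04] [ 0.4437  0.0767 -0.0007]
139 141 [0.4469 0.0155 0.0144] 132 [ 0.4473 -0.0166  0.0144] [0.4461 0.0743 0.0147]
143 137 [0.4473 0.0161 0.0398] 137 [ 0.4474 -0.0131  0.0418] [0.4465 0.07   0.0407]
147 197 [0.4505 0.0163 0.0444] 199 [ 0.4506 -0.0126  0.0459] [0.4493 0.0691 0.0474]
151 209 [0.4538 0.0164 0.0481] 210 [ 0.454  -0.0123  0.049 ] [0.453  0.0692 0.0486]
155 208 [0.4575 0.0164 0.0489] 209 [ 0.4579 -0.0125  0.0485] [0.4571 0.0696 0.0474]
159 210 [0.4615 0.0164 0.0485] 211 [ 0.4619 -0.0127  0.0483] [0.4604 0.0694 0.0505]
163 210 [0.4651 0.0165 0.0498] 207 [ 0.4655 -0.0126  0.0498] [0.4644 0.0697 0.0502]
167 209 [0.4688 0.0165 0.0512] 99 [ 0.4685 -0.0121  0.054 ] [0.4678 0.0695 0.0525]
171 209 [0.4722 0.0166 0.0534] 100 [ 0.4722 -0.0121  0.0548] [0.4714 0.0696 0.0539]
175 209 [0.4764 0.0166 0.0525] 183 [ 0.4767 -0.0125  0.0529] [0.4749 0.0695 0.0556]
179 209 [0.4799 0.0167 0.0544] 204 [ 0.4803 -0.0124  0.0545] [0.4787 0.0697 0.0562]
183 210 [0.4837 0.0167 0.0552] 99 [ 0.4836 -0.0122  0.0568] [0.4826 0.0698 0.0
[... 797 characters left out ...]
117  0.0691] [0.5193 0.0704 0.0688]
227 13 [0.5139 0.0177 0.09  ] 131 [ 0.5202 -0.0106  0.0779] [0.5199 0.0692 0.0763]
231 41 [0.5142 0.0179 0.0972] 201 [ 0.5239 -0.0106  0.0787] [0.5231 0.069  0.0783]
235 85 [0.4766 0.0197 0.1761] 171 [ 0.5273 -0.0105  0.0802] [0.5269 0.0692 0.0791]
239 90 [0.4771 0.0198 0.1796] 55 [ 0.5274 -0.0096  0.0876] [0.5258 0.0675 0.0887]
243 91 [0.4772 0.0199 0.1836] 57 [ 0.5274 -0.0086  0.095 ] [0.5267 0.0666 0.0945]
247 91 [0.4773 0.02   0.1876] 56 [ 0.5277 -0.0078  0.1013] [0.5263 0.0653 0.1022]
150 176 329 [ 0.45451799 -0.05122833  0.04324209] [0.45272285 0.09866873 0.04238648]
222 178 327 [ 0.52148449 -0.0485305   0.06515411] [0.51993763 0.09770187 0.0643948 ]
```

Case front, deck edge and lid front all give an origin of x=0.552, y=0.0237 and yaw 0.011, so the pad is where the description puts it. Pressing the tab.

```bash
sed -i 's/^O=.*/O=np.array([0.552,0.0237]); yaw=0.011/' h.py
python3 - <<'E'
from h import *
def lid():
    K=cal("side"); im,d=camera("side"); P=cloud("side",d,K); m=(d>0)&(P[...,2]>.128)&(abs(P[...,1]-.024)<.06)&(P[...,0]>.53)&(P[...,0]<.72)
    print("lid px above 128mm",m.sum(), P[m].max(0) if m.any() else ""); return im
env.movel(W(-.060,0,.154),velocity=.1)
for z in (.147,.1455,.1445,.1435):
    hit=env.movel(W(-.060,0,z),velocity=.02,stop_force=12); print(hit); st()
    im=lid()
    if hit: break
env.movel(W(-.066,0,.20),velocity=.12); env.dwell(.3); im=lid(); st()
cv2.imwrite("pics/s2.png",im[120:300,150:350])
E
```

```text
False
t 4.78 tcp [0.4916 0.0231 0.1469] q [-0.    -0.005  1.     0.   ] F [-2.1 -0.2  2.9] open 0.0002 qpos [-0.455  0.423  0.344  2.134 -0.24   0.622  1.639]
lid px above 128mm 47 [0.53823661 0.05589349 0.42846001]
False
t 5.08 tcp [0.4914 0.0231 0.1454] q [-0.001 -0.005  1.     0.   ] F [-4.4  0.6  5.4] open 0.0002 qpos [-0.453  0.425  0.343  2.135 -0.242  0.619  1.64 ]
lid px above 128mm 843 [0.64053614 0.07235948 0.42640999]
False
t 5.38 tcp [0.4914 0.0231 0.1449] q [-0.001 -0.005  1.     0.   ] F [-6.8  0.  10.9] open 0.0005 qpos [-0.453  0.426  0.342  2.135 -0.243  0.618  1.641]
lid px above 128mm 811 [0.64471251 0.07149219 0.42647498]
False
t 5.68 tcp [0.4914 0.023  0.1445] q [-0.001 -0.005  1.     0.   ] F [-8.4  0.6 20.5] open -0.0002 qpos [-0.452  0.427  0.342  2.135 -0.244  0.617  1.642]
lid px above 128mm 806 [0.64365671 0.07214861 0.42605743]
lid px above 128mm 770 [0.64499518 0.07151937 0.46402066]
t 6.71 tcp [0.4859 0.0229 0.1995] q [-0.    -0.005  1.    -0.   ] F [ 0.1 -0.9 -0.4] open -0.0002 qpos [-0.5    0.323  0.388  2.115 -0.18   0.735  1.585]
```

View pics/s2.png

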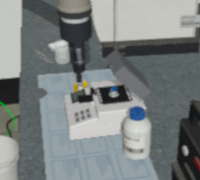

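The crop shows the lid sprung up at (128,72) and the vial cap visible at (113,92). Now I push it back with a level stroke.

Run:
```python
from h import *
env.movel(W(-.035,0,.2236),velocity=.15)
for x in (.03,.067):
    print(env.movel(W(x,0,.2236),velocity=.06,stop_force=15)); st()
env.dwell(.3)
env.movel(W(-.05,0,.2236),velocity=.15)
im,d=camera("side"); P=cloud("side",d); s=st()
g=im.astype(int); m=(d>0)&(P[...,2]>.1)&(abs(P[...,1]-.024)<.07)&(P[...,0]>.6)&(P[...,0]<.76)&(g.mean(-1)<150)
Q=P[m]; print(len(Q),Q.min(0),Q.max(0))
cv2.imwrite("pics/s3.png",cv2.resize(im[170:290,180:330],None,fx=4,fy=4))
im,d=camera("wrist"); cv2.imwrite("pics/w3.png",im); np.savez("w3.npz",im=im,d=d)
```

```text
False
t 8.35 tcp [0.5825 0.0239 0.2246] q [ 0.    -0.005  1.     0.   ] F [-2.6  0.2  7.3] open 0.0002 qpos [-0.448  0.434  0.389  1.877 -0.211  0.869  1.626]
True
t 8.6 tcp [0.5858 0.0239 0.2254] q [ 0.    -0.005  1.     0.   ] F [-0.2 -0.6 -0.7] open -0.0003 qpos [-0.446  0.438  0.389  1.868 -0.213  0.875  1.628]
t 9.65 tcp [0.5032 0.0233 0.224 ] q [-0.    -0.005  1.     0.   ] F [ 0.9 -0.5 -0.6] open -0.0001 qpos [-0.503  0.311  0.4    2.059 -0.167  0.803  1.578]
709 [ 0.60011416 -0.02946225  0.1000184 ] [0.66659302 0.07360744 0.19797363]
```

View pics/s3.png

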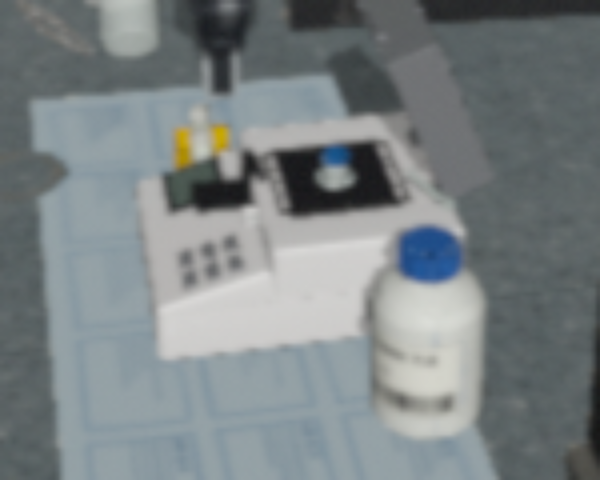

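View pics/w3.png

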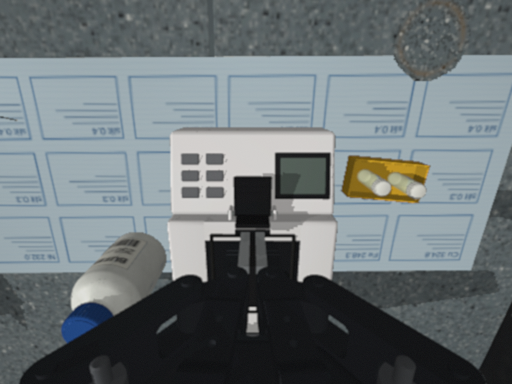

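The side crop shows the lid at (430,110), leaning well back, and the blue vial cap at (335,157). In the wrist view the lid is hidden behind the fingers and the black insert is around (252,258). The push stopped early on a force change, so I'll measure the lid angle from its right wall.

```bash
cat >> h.py <<'E'
def lidangle():
    K=cal("side"); im,d=camera("side"); P=cloud("side",d,K); g=im.astype(int); sat=g.max(-1)-g.min(-1)
    c,s=np.cos(yaw),np.sin(yaw); D=P[...,:2]-O; x=c*D[...,0]+s*D[...,1]; y=-s*D[...,0]+c*D[...,1]; z=P[...,2]
    m=(d>0)&(abs(y+.048)<.006)&(z>.09)&(z<.22)&(x>-.03)&(x<.16)&(g.mean(-1)<165)&(sat<40)
    X,Z=x[m]-.085,z[m]-.083; r=cv2.minAreaRect(np.stack([X,Z],1).astype(np.float32)*1000)
    b=cv2.boxPoints(r); print("wall n",m.sum(),"rect",np.round(r[1],1),"corners rel hinge mm",np.round(b).tolist())
    m2=(g[...,0]-g[...,2]>50)&(abs(x-.022)<.02)&(abs(y)<.02)&(z>.085)
    if m2.any(): print("cap n",m2.sum(),"mean photometer xy",x[m2].mean(),y[m2].mean(),"z p95",np.percentile(z[m2],95))
    return im
E
python3 - <<'E'
from h import *
lidangle(); env.dwell(.5); lidangle(); st()
E
```

```text
wall n 536 rect [ 49.2 111.9] corners rel hinge mm [[-54.0, 101.0], [-15.0, -4.0], [31.0, 13.0], [-8.0, 118.0]]
cap n 20 mean photometer xy 0.021781123631447973 -0.006369594806725014 z p95 0.10301064467102969
wall n 537 rect [ 49.2 111.3] corners rel hinge mm [[-54.0, 100.0], [-15.0, -4.0], [31.0, 13.0], [-8.0, 117.0]]
cap n 20 mean photometer xy 0.021962334492181122 -0.0054143485480746805 z p95 0.10244198061073594
t 10.3 tcp [0.502  0.0232 0.2236] q [-0.001 -0.005  1.     0.   ] F [0.8 0.1 0.1] open 0.0002 qpos [-0.503  0.31   0.401  2.061 -0.167  0.803  1.577]
```

The wall angle is about 1.2 rad, which is short of tipping. I'll push on with a higher stop threshold.

Run:
```python
from h import *
env.movel(W(.02,0,.2236),velocity=.12)
for x in (.04,.052,.064,.072):
    h=env.movel(W(x,0,.2236),velocity=.05,stop_force=25); s=env.get_state(); print(x,h,s["tcp_pos"],s["force"])
lidangle()
env.movel(W(.0,0,.2236),velocity=.15); env.dwell(.4)
im=lidangle(); st(); cv2.imwrite("pics/s4.png",cv2.resize(im[150:290,180:330],None,fx=4,fy=4))
```

```text
0.04 False [0.59201563 0.02406957 0.22342814] [-0.47828834  0.69759068  0.84348265]
0.052 False [0.60426015 0.02423637 0.22352235] [-1.49573057 -0.75012867 -0.23945314]
0.064 False [0.61628314 0.02438783 0.22354323] [0.07151505 0.02315795 0.1631999 ]
0.072 False [0.62428256 0.02453396 0.22357551] [0.36798864 0.25863084 0.20865492]
wall n 520 rect [ 76.6 129.6] corners rel hinge mm [[-26.0, 137.0], [-26.0, 7.0], [51.0, 7.0], [51.0, 137.0]]
cap n 20 mean photometer xy 0.02195970995284887 -0.005443100093745211 z p95 0.10279472616048217
wall n 519 rect [108.  156.5] corners rel hinge mm [[-119.0, 34.0], [33.0, -3.0], [59.0, 102.0], [-93.0, 139.0]]
cap n 20 mean photometer xy 0.021917801060436688 -0.005664665142072677 z p95 0.10243286868811631
t 13.81 tcp [0.5522 0.0236 0.2235] q [-0.001 -0.005  1.     0.   ] F [-0.6 -0.5 -0.8] open 0.0002 qpos [-0.469  0.39   0.395  1.948 -0.198  0.843  1.612]
```

View pics/s4.png

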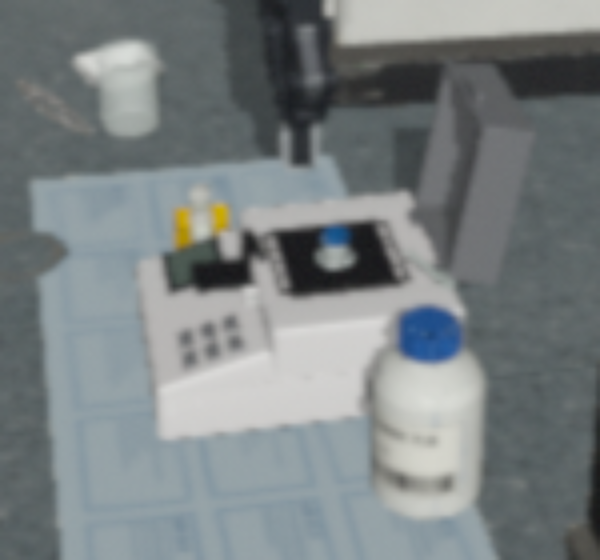

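The lid now leans back past vertical at about 1.8 rad by its wall edge, which is fully open. The vial cap, at (335,236) in the crop, reads x=22 mm and top z=102 mm. Moving over the well and pressing gently.

Run:
```python
from h import *
env.movel(W(.022,0,.20),velocity=.1)
env.movel(W(.022,0,.178),velocity=.08)
for z in (.172,.1685,.1665,.1655):
    h=env.movel(W(.022,0,z),velocity=.02,stop_force=18); s=env.get_state(); print(z,h,s["tcp_pos"],"tip",s["tcp_pos"][2]-env.nose_length,s["force"])
    if h: break
env.dwell(.3)
env.movel(W(.022,0,.20),velocity=.08)
env.movel(W(-.10,0,.26),velocity=.15)
im=lidangle(); st(); a=cv2.resize(im[150:290,180:330],None,fx=3,fy=3)
K=cal("wrist"); w,d=camera("wrist"); P=cloud("wrist",d,K)
g=w.astype(int); D=P-W(.022,0,0); m=(g[...,0]-g[...,2]>50)&(np.hypot(D[...,0],D[...,1])<.02)&(P[...,2]>.085)&(P[...,2]<.11)
if m.any(): print("wrist cap",m.sum(),(P[m].min(0)+P[m].max(0))/2,np.percentile(P[m][:,2],90),"expected",W(.022,0,.094))
cv2.imwrite("pics/f.png",np.hstack([a,cv2.resize(w[:,100:400],(330,420))]))
```

```text
0.172 False [0.57410876 0.02384834 0.17210704] tip 0.09950704401875662 [-0.3041209  -0.68080239  1.74816483]
0.1685 False [0.57370477 0.02375504 0.16815528] tip 0.09555528315100417 [-0.69643965 -0.45094896  0.27558413]
0.1665 False [0.57446921 0.02446754 0.16685598] tip 0.0942559799865797 [2.78328190e-03 1.48198745e+00 5.47534171e+00]
0.1655 False [0.57498857 0.02460088 0.16673075] tip 0.09413075006182597 [-0.06588903  1.61137304 11.26822494]
wall n 502 rect [103.6  62.7] corners rel hinge mm [[-27.0, 14.0], [35.0, 3.0], [53.0, 105.0], [-9.0, 116.0]]
cap n 24 mean photometer xy 0.022442666863836957 -0.003824444840343074 z p95 0.09671730641004743
t 17.98 tcp [0.4525 0.0227 0.2598] q [-0.001 -0.005  1.     0.   ] F [0.8 0.5 0.1] open -0.0002 qpos [-0.564  0.167  0.422  2.134 -0.091  0.859  1.493]
wrist cap 20 [0.57823217 0.02431157 0.09317719] 0.0940048317449839 expected [0.57399867 0.023942   0.094     ]
```

View pics/f.png

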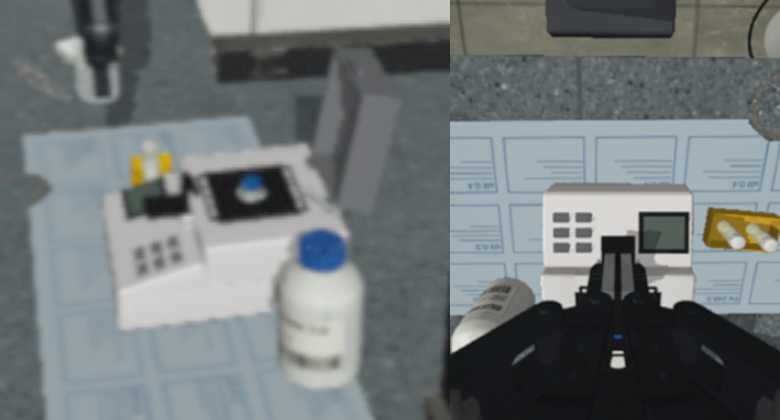

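The vial's top reads 94 mm, the lid about 1.75 rad, and nothing around has moved. Handing in.

```bash
python3 -c "
from h import *
job.job_done(); st()"
```

```text
the job is handed in; nothing more can be done
the job is handed in; nothing more can be done
```

The vial is pressed home and the lid is left standing open against its stop for you to check. I handed the job in at about 18 s on the robot's clock, with the gripper clear of everything.

- **Tab and lid:** I pressed the release tab with the closed fingertips (up to about 20 N on the tool) and the lid sprang up. The first push tripped my 15 N stop early and left the lid at about 1.2 rad. A second push tipped it onto its stop. The final side view shows the wall edge at about 100°, or roughly 1.75 rad.
- **Vial:** It went past the clip and stopped on the well floor, with the fingertips at z 94.1 mm and about 11 N on the tool. The wrist camera read the cap top at 94.0 mm.
- **Checks that disagreed:** The side camera put the cap top at 96.7 mm (95th percentile of a few noisy pixels), above the 95.7 mm limit. I trusted the fingertip contact and the wrist view. The wrist view put the cap centre 4.2 mm behind the well axis, but it saw only part of the cap. The side view put it 0.4 mm off in x and 3.8 mm off in y, the latter probably because that camera sees mostly the near side of the cap.
- **Not measured:** I did not measure the tab's return angle. I judged it and the surrounding items by eye in the last picture, and nothing appeared to have moved.

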